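Clamp a freshly padded sanding shoe in its bonding dock

TASK

The new pad on the sanding shoe has to be clamped while its glue sets: with the fingertips, press the shoe down hard against its sprung bed and, keeping it pressed, slide it under the bridge and its leaf spring until its nose is fully home against the end stop, then let go. Then press the timer's button fully down and come away. Do not lift or tip the shoe, and leave everything else on the bench where it is.

Things in the scene. Friction and masses are not known exactly. Their poses are not given: they have to be found in the camera images.
- dock: Bonding dock, fixed: low channel 240 long (x), 112 wide, 62 high, sizes in mm. Origin: centre of its underside, on the bench. The shoe is slid along its +x. Side walls (inner faces y = -41 and +41, tops 47 above the bench) guide the shoe. The end stop (face at x = +97, top 47) closes the front, the rear is open. A steel bridge bar crosses at x = +45 to +59, underside 48, top 62 high.
- bridge (a point): Middle of the lower edge of the bridge bar's near face (dock x = +45, y = 0), 48 above the bench: the shoe's deck must be pressed lower than this to pass under. Axes as the dock's.
- stop (a point): Middle of the end stop's face (dock x = +97, y = 0), 40 above the bench; the shoe's nose touches here when fully home. Axes as the dock's.
- bed (a joint): Sprung bed between the walls that carries the shoe, a flat grey plate 194 x 79 moving straight down without tilting: 0 = up (its top 40 above the bench), 0.018 m = bottomed. Spring: 7 N to start plus 0.5 N per mm (12 N at 10 mm, 16 N bottomed; the shoe's weight is part of this).
- leaf (a joint): Steel leaf spring 50 wide, 33 long, hinged under the bridge bar's far edge, sloping forward (+x) and down to a curled tip at dock x = +86, its underside 38 above the bench when free. 0 = free, positive rad = tip lifted by the shoe passing below (2 N at the tip to start, about 5 N with the shoe home and released, joint then about 0.31).
- shoe: Sanding shoe: aluminium plate on a cork pad, 115 long (x) x 76 wide x 14 thick, loose on the bed, 0.25 to 0.36 kg. Origin: centre of its underside; x along the dock's x, nose at x = +57.5. A black wedge-shaped rib, 60 wide, stands 12 above the plate: upright face behind (x = -12.5), sloping down in front to x = +3. At the start its plate's top is 54 above the bench, 6 too high for the bridge. When home the rib ends just short of the bridge.
- deck (a point): Middle of the top of the shoe's bare rear deck, 45 long, behind the rib (shoe x = -35, y = 0, 14 above its underside): fingertips can press down here and push forward against the rib's upright face. Pressed about 11 mm down, the shoe slides with 5 to 12 N; more than 20 N means that it has met the stop or the bridge.
- button_top (a point): Middle of the top of the timer's round white button, 30 in diameter, pointing up; 52 above the bench when not pressed. The timer is a grey box 72 x 72 x 40 high, fixed to the bench on one or the other side of the dock.
- timer_button (a joint): Timer button: 0 = up, 0.006 m = fully down. A spring pushes it up: 2 N to start, 5 N when fully down.
- jar: Bystander: jar of 60 diameter, 75 high, standing on the other side of the dock from the timer. Origin: centre of its underside.
- driver: Bystander: screwdriver lying beyond the end stop. Origin: on its underside.
- tape: Bystander: roll of tape lying flat, 90 diameter, 24 high. Origin: centre of its underside.
- wheels: Bystander: grinding wheel lying flat, 100 diameter, 18 high. Origin: centre of its underside.
- block: Bystander: wooden hand block 100 x 55 x 28. Origin: centre of its underside.
- wrench: Bystander: open-ended wrench lying flat. Origin: on its underside.
- tub: Bystander: white bowl, 100 diameter, 60 high. Origin: centre of its underside.
Mind the look-alikes: they are no part of the job. Leave any blue look-alike of the part that bears button_top alone.

How it is judged:
By the outcome, as a careful person would: the job done as asked, in the order asked, and still so for the second after the job is handed in, with the robot touching nothing.
It also fails if it takes over 51 s, if anything falls off the work surface, if the arm or the gripper's body presses on something with over 40 N, if the wrist force passes 120 N, or if a joint passes its speed limit or range.

ROBOT

A 6-joint arm with a two-finger parallel gripper is mounted at the origin on the work surface. World frame = base frame: x ahead of the robot, y to its left, z up, the work surface at z = 0. Lengths are in m, angles in degrees, forces in N, time in s.
With the tool pointing down it reaches from about 0.4 to 0.825 m from the base axis. Payload 7 kg.
Tool frame: the origin (TCP) lies at the very end of the fingers, on their centre line; the grasp point (between the pads) lies 19 mm behind it (r.hold_point_z is the distance from the TCP to the grasp point, in m); x points along the fingers, y is the direction in which the jaws open and shut, and the axes are right-handed (so a half turn about x gives the same grasp; the last joint's range is limited). The gripper opens to 88 mm and grips with 3 to 60 N. Pads are 19 mm wide; open, the fingers measure 130 mm over their backs; the gripper's body (78 mm by 193 mm) begins 47 mm behind the grasp point.
Start: joints at [85.663, 20.546, 0.682, 0, -70.136, -16.507], TCP at [0.24, 0.631, 0.227] pointing down, gripper open.
Joint ranges: [-176.03, 176.03], [-82.01, 121.73], [-58.28, 71.71], [-173.87, 95.51], [-174.79, -0.11], [-173.66, 173.66]. Speed limits (degrees/s): [136.94, 136.94, 172.46, 180, 180, 180].

INTERFACE

Orientations are given as [roll, pitch, yaw] about the fixed x, y, z axes, in that order (R = Rz(yaw) Ry(pitch) Rx(roll)).
In Python, from plant import r gives the robot as it stands. The module is installed in compiled form; this text tells all that it offers.
- The arm moves only by the shell command python3 -m creep 'ROWS' [FORCE]. ROWS is JSON, a list of rows, each a list of 7 numbers: the turn, a rotation vector about the tool's x, y, z in rad, then the shift along the tool's x, y, z in cm, then the opening in per cent of the stroke, from 0 (shut) to 100 (fully open). In form: [[rx, ry, rz, x, y, z, fingers], ...]. A call has 1 to 8 rows; each row shifts and turns the commanded pose from where the row before left it, along the tool's axes as they then stand; what a row does not reach is not made up. A row lasts 1/10 s, in which the tool goes at most 50 mm and 8.59 degrees, less where a joint would pass 70% of its speed; a pose out of reach is approached as far as the arm can. A call is refused whole if a number of a shift passes 5 or a number of a turn 0.15, either way. A call with a gripper value outside its range is refused whole. The fingers move at their own pace and stop on an object; FORCE is the grip in N (left out, the last holds). Time passes only in rows, so rows that do not move let the fingers close. It gives the time, the measured TCP pose, the force and the opening at its end, in the units of the state.
- r.get_state(): the state, without advancing time (a new reading comes with each control period).
- r.capture(name): name is "side" or "top"; returns (picture, depth): 480x640x3 uint8, blue, green, red; 480x640 float32, m along the optical axis (not along the pixel's ray), 0 where there is no reading.
- r.camera_info(name): a dict with "fovy" (degrees; the focal length in pixels is half the picture's height over the tangent of half this angle, whatever the lens; pixels are square), "cx", "cy" (the principal point, pixels), "camera_from_world" (4x4, takes a point from world to camera coordinates). Camera axes: x right, y down, z forward; pixel columns grow to the right and rows downward; lengths in m; the calibration is good to about 2 mm. A picture is of the moment at which its call begins. camera_info takes no time and is no camera call.
- r.close_job(): hands the job in, once; it reports no verdict.
Trained networks look in the newest picture that a camera, given by its name, has taken for a name from the list of things; names that differ only in an ending like _2 or _b are one class to them, and where a whole thing is asked for, a point or a joint stands for the part that bears it (a point fixed in the world has none). Each returns a list of dicts, best first, with "score" (0 to 1); they miss things now and then, are a little off and sometimes report something else, mostly with a low value. They report only what shows in the picture. A call takes as long as a camera call. They do not tell look-alikes from the thing itself.
- r.look_for(query, camera): "rect" ([left, top, right, bottom] in pixels, round what is visible of it).
- r.masks_of(query, camera): "pixels" (480x640 bool, what is visible of it) and "rect" ([left, top, right, bottom] in pixels, round what is visible of it).
The state is a dict: "time_s": time; "joints": joint angles; "qd": joint speeds; "joint_torque": joint torques, N m; "tcp_pos": TCP position; "eef_rot": TCP orientation; "contact_force": force on the tool from outside, world axes, zero at the start; "moment": the same for the moment, N m; "gripper_width": finger opening in m.
Only numpy, scipy, OpenCV 4.12 (cv2) and the standard library are available. Lean on these libraries where they do the work, as an engineer would, in place of code of your own. Each camera call takes 0.05 s, during which the arm holds its last target. There are 200 camera calls.

## Working session

There is one attempt and no reset: what is moved stays moved. The work goes in short steps, Python scripts to look and compute and a shell command to move; the robot and the scene stay as the last step left them, time stands still between calls to the robot, and variables do not carry over. Pictures are saved under pics/ and viewed, about 8 in all and at most 12, crops included, and the job is handed in when it is done.

```bash
mkdir -p pics; cat > h.py <<'E'
import numpy as np, cv2
from plant import r
def cam(n):
    i=r.camera_info(n); f=240/np.tan(np.radians(i["fovy"])/2); return f,i["cx"],i["cy"],np.array(i["camera_from_world"])
def world(n,u,v,d):
    f,cx,cy,T=cam(n); d=np.asarray(d,float)
    p=np.stack([(np.asarray(u)-cx)/f*d,(np.asarray(v)-cy)/f*d,d],-1)
    return (p-T[:3,3])@T[:3,:3]
def pix(n,P):
    f,cx,cy,T=cam(n); q=np.asarray(P)@T[:3,:3].T+T[:3,3]
    return q[...,:2]/q[...,2:]*f+[cx,cy]
def cloud(n,d):
    v,u=np.mgrid[:480,:640]; return world(n,u,v,d)
E
python3 - <<'E'
from h import *
s=r.get_state();print({k:np.round(v,3).tolist() for k,v in s.items()}, r.hold_point_z)
for n in("side","top"):
    im,d=r.capture(n);cv2.imwrite(f"pics/{n}0.png",im);np.save(f"{n}0.npy",d)
    T=cam(n)[3];print(n,cam(n)[:3],np.round(-T[:3,:3].T@T[:3,3],3))
    W=cloud(n,d)
    for q in("shoe","dock","button_top","deck","jar"):
        for m in r.masks_of(q,n)[:3]:
            k=m["pixels"]&(d>0);print(q,round(m["score"],2),np.round(m["rect"]),np.round(np.median(W[k],0),3) if k.any() else 0)
E
```

```text
{'time_s': 0.0, 'joints': [85.663, 20.591, 0.634, -0.019, -70.137, -16.506], 'qd': [0.015, -0.065, 0.013, -0.024, -0.138, -0.076], 'joint_torque': [-0.0, -58.271, 29.305, 6.997, 0.007, -0.0], 'tcp_pos': [0.24, 0.63, 0.226], 'eef_rot': [95.468, 89.904, -105.381], 'contact_force': [0.025, -0.342, -0.334], 'moment': [-0.02, -0.007, -0.007], 'gripper_width': 0.087} 0.0188
side (np.float64(472.18682775895695), 319.62529980818124, 247.17981651663922) [-0.032  0.626  0.514]
shoe 0.82 [254. 265. 320. 298.] [0.485 0.073 0.055]
dock 0.6 [210. 247. 341. 324.] [0.516 0.107 0.034]
button_top 0.68 [308. 236. 324. 246.] [ 0.546 -0.086  0.052]
button_top 0.55 [358. 219. 367. 224.] [ 0.526 -0.227  0.052]
deck 0.86 [254. 261. 325. 296.] [0.484 0.073 0.055]
deck 0.27 [378. 188. 422. 221.] [ 0.526 -0.396  0.044]
jar 0.85 [183. 286. 223. 339.] [0.534 0.239 0.05 ]
top (np.float64(477.4218975012995), 323.5422092175232, 238.24402878091846) [0.319 0.006 1.271]
shoe 0.9 [279. 222. 313. 272.] [0.492 0.063 0.054]
dock 0.71 [269. 191. 322. 285.] [0.562 0.076 0.044]
dock 0.59 [223. 214. 249. 239.] [0.544 0.219 0.073]
button_top 0.46 [464. 217. 502. 255.] [ 0.534 -0.42   0.028]
button_top 0.45 [354. 222. 364. 236.] [ 0.545 -0.092  0.051]
deck 0.7 [280. 219. 315. 270.] [0.493 0.063 0.054]
jar 0.95 [225. 214. 250. 239.] [0.544 0.22  0.073]
```

```bash
python3 - <<'E'
from h import *
a=cv2.imread("pics/side0.png");b=cv2.imread("pics/top0.png")
c=cv2.resize(a[160:350,170:440],None,fx=2.9,fy=2.9,interpolation=2)
cv2.imwrite("pics/c_side.png",c[:600,:800])
cv2.imwrite("pics/c_top.png",cv2.resize(b[170:310,210:390],None,fx=4.2,fy=4.2,interpolation=2)[:600,:800])
d=np.load("top0.npy");W=cloud("top",d)
# dock walls/bridge from the height map
box=(W[...,0]>.35)&(W[...,0]<.72)&(W[...,1]>-.03)&(W[...,1]<.17)&(d>0)
for lo,hi,nm in((.0585,.07,"bridge/rib"),(.051,.0575,"plate"),(.043,.0505,"walls"),(.02,.07,"all")):
    k=box&(W[...,2]>lo)&(W[...,2]<hi);P=W[k][:,:2].astype(np.float32)
    print(nm,k.sum(),np.round(P.mean(0),4),[np.round(x,4) for x in cv2.minAreaRect(P)])
for nm,lo,x0,x1,y0,y1 in(("btnA",.046,.50,.60,-.15,-.04),("btnB",.046,.48,.58,-.28,-.18),("boxA",.034,.48,.62,-.16,-.03)):
    k=(W[...,0]>x0)&(W[...,0]<x1)&(W[...,1]>y0)&(W[...,1]<y1)&(W[...,2]>lo)&(W[...,2]<.06)
    P=W[k]; print(nm,k.sum(),np.round(P.mean(0),4),[np.round(x,4) for x in cv2.minAreaRect(P[:,:2].astype(np.float32))],b[k].mean(0).round())
E
```

```text
bridge/rib 362 [0.5479 0.0746] [array([0.5132, 0.066 ]), array([0.1497, 0.1198]), np.float64(13.6675)]
plate 1083 [0.5   0.064] [array([0.5321, 0.0745]), array([0.2035, 0.1157]), np.float64(6.7353)]
walls 889 [0.5485 0.0763] [array([0.5291, 0.0748]), array([0.2134, 0.1091]), np.float64(12.5447)]
all 3340 [0.5424 0.072 ] [array([0.5681, 0.0776]), array([0.2996, 0.1263]), np.float64(6.3079)]
btnA 105 [ 0.5459 -0.094   0.0518] [array([ 0.5348, -0.099 ]), array([0.0512, 0.0413]), np.float64(58.7957)] [126. 124. 124.]
btnB 124 [ 0.5278 -0.2356  0.0516] [array([ 0.5358, -0.2339]), array([0.0468, 0.0603]), np.float64(53.9341)] [122. 116. 115.]
boxA 729 [ 0.5458 -0.0931  0.0419] [array([ 0.5467, -0.0932]), array([0.0729, 0.0722]), np.float64(34.1435)] [68. 71. 73.]
```

View pics/c_side.png

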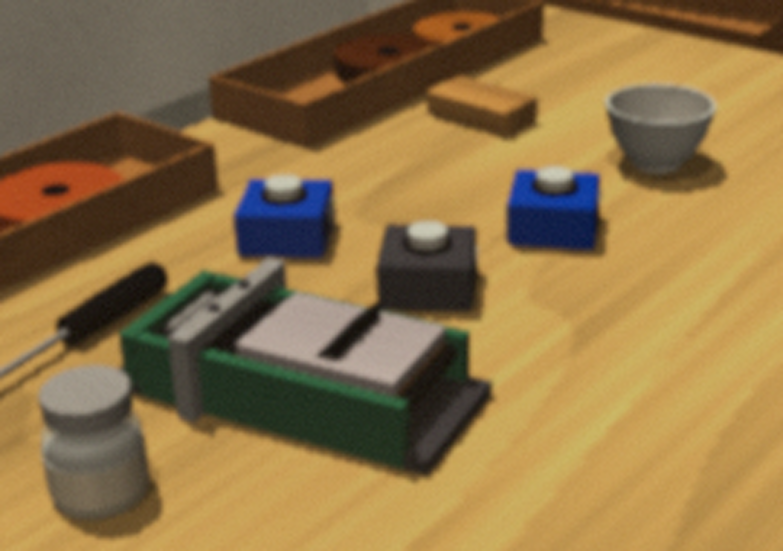

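View pics/c_top.png

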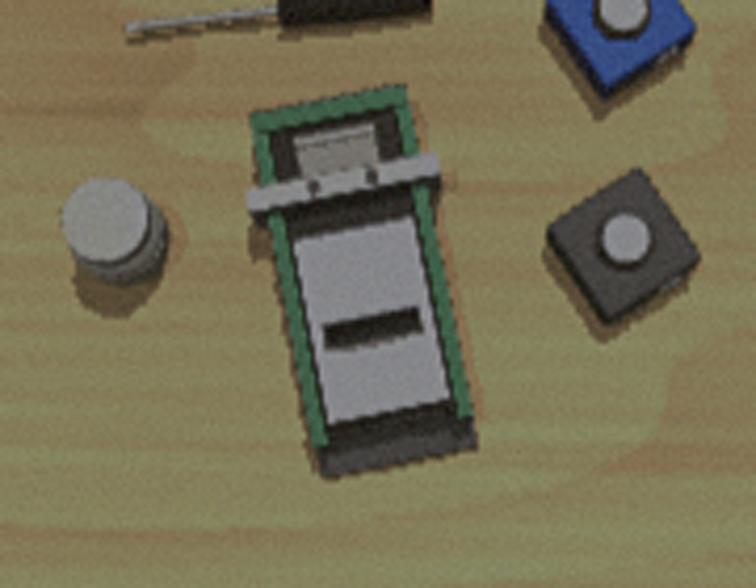

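View pics/top0.png

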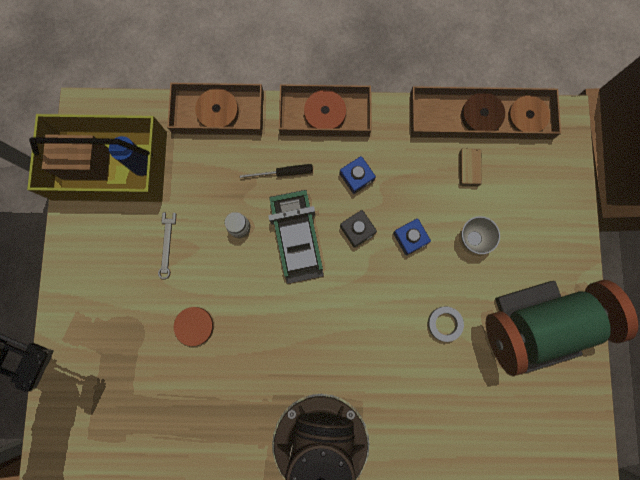

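The top view shows three white buttons: grey box at (359,229), and two blue ones at (358,174) and (412,236). The grey one is the timer. Dock with shoe is at about (296,240), the nose end is up in the picture, and the jar is on the far left at (237,225).

```bash
cat >> h.py <<'E'
from scipy.spatial.transform import Rotation as Ro
def fit(n,im,d):
    W=cloud(n,d);hsv=cv2.cvtColor(im,cv2.COLOR_BGR2HSV)
    box=(W[...,0]>.38)&(W[...,0]<.70)&(W[...,1]>-.02)&(W[...,1]<.16)&(d>0)
    g=box&(hsv[...,0]>45)&(hsv[...,0]<85)&(hsv[...,1]>80)
    return W,hsv,box,g
E
python3 - <<'E'
from h import *
from scipy.optimize import minimize
im=cv2.imread("pics/top0.png");d=np.load("top0.npy")
W,hsv,box,g=fit("top",im,d)
k=g&(W[...,2]>.042)&(W[...,2]<.051);P=W[k][:,:2].astype(np.float32)
print("green tops",k.sum(),cv2.minAreaRect(P),np.median(W[k][:,2]))
# yaw: rotate so that green wall tops cluster at y=+-(41..56)
best=[]
for a in np.arange(4,16,.25):
    t=np.radians(a);y=P@[-np.sin(t),np.cos(t)]
    x=P@[np.cos(t),np.sin(t)];c=(y.max()+y.min())/2
    s=x<x.max()-.035
    best.append((np.std(np.abs(y[s]-np.median([y[s].max(),y[s].min()]))),a))
print(sorted(best)[:4]);a=sorted(best)[0][1]
for a in (a,):
    t=np.radians(a);u=np.array([np.cos(t),np.sin(t)]);v=np.array([-u[1],u[0]])
    x,y=P@u,P@v;s=x<x.max()-.035
    print("green x",np.percentile(x,[.5,99.5]),"y",np.percentile(y[s],[1,99]), "inner",y[s][y[s]<y.mean()].max(),y[s][y[s]>y.mean()].min())
    grey=box&(hsv[...,1]<60)&(hsv[...,2]>90)
    for nm,lo,hi in(("plate",.0515,.0575),("bridge",.0585,.066)):
        k=grey&(W[...,2]>lo)&(W[...,2]<hi);Q=W[k];X,Y=Q[:,:2]@u,Q[:,:2]@v
        if nm=="bridge": m=X>np.median(x);X,Y=X[m],Y[m]
        print(nm,len(X),np.percentile(X,[1,50,99]).round(4),np.percentile(Y,[1,50,99]).round(4),np.median(Q[:,2]),cv2.minAreaRect(np.c_[X,Y].astype(np.float32)))
    rib=box&(hsv[...,2]<60)&(W[...,2]>.056)&(W[...,2]<.072);Q=W[rib];X,Y=Q[:,:2]@u,Q[:,:2]@v
    m=X<np.median(x)+.02;print("rib",m.sum(),np.percentile(X[m],[2,50,98]),np.percentile(Y[m],[2,50,98]))
k=(W[...,0]>.51)&(W[...,0]<.58)&(W[...,1]>-.13)&(W[...,1]<-.06)&(hsv[...,2]>110)&(W[...,2]>.045)&(W[...,2]<.06)&(hsv[...,1]<60)
Q=W[k];print("btn",len(Q),cv2.minEnclosingCircle(Q[:,:2].astype(np.float32)),np.median(Q,0))
R=Ro.from_euler("xyz",r.get_state()["eef_rot"],degrees=True).as_matrix();print(R.round(3))
E
```

```text
green tops 388 ((0.5303987264633179, 0.07081383466720581), (0.21170030534267426, 0.0982128232717514), 12.319906234741211) 0.046976547256336224
[(np.float64(0.002271424623541375), np.float64(12.5)), (np.float64(0.0022722106536419238), np.float64(12.25)), (np.float64(0.0022965727965738245), np.float64(12.75)), (np.float64(0.002327433661827091), np.float64(12.0))]
green x [0.42878399 0.63830881] y [-0.09440561  0.00326195] inner -0.08680864273342544 -0.004580245372993032
plate 907 [0.4396 0.5056 0.5944] [-0.0824 -0.0452 -0.0086] 0.05421764070911875 ((0.5182133913040161, -0.04685233160853386), (0.1583680659532547, 0.11636178195476532), 0.01954379864037037)
bridge 199 [0.5455 0.582  0.5892] [-0.1039 -0.046   0.0135] 0.0615100517115784 ((0.5644077658653259, -0.04496535658836365), (0.12004611641168594, 0.05001569911837578), 89.06228637695312)
rib 109 [0.48340734 0.48889106 0.49686054] [-0.07326227 -0.04574582 -0.01726578]
btn 86 ((0.5476639270782471, -0.09396010637283325), 0.013876508921384811) [ 0.5473193  -0.09341539  0.05226423]
[[-0.    -0.356 -0.935]
 [ 0.    -0.935  0.356]
 [-1.    -0.     0.   ]]
```

```bash
python3 -m creep '[[-0.145,0,0,0,0,0,0],[-0.145,0,0,0,0,0,0],[-0.145,0,0,0,0,0,0],[-0.145,0,0,0,0,0,0],[0,0,0,0,4.5,-0.7,0],[0,0,0,0,4.5,-0.7,0],[0,0,0,0,4.5,-0.7,0],[0,0,0,0,4.5,-0.7,0]]' 20
python3 -m creep '[[0,0,0,0,4.5,-0.7,0],[0,0,0,0,4.5,-0.7,0],[0,0,0,0,4.5,-0.7,0],[0,0,0,0,4.5,-0.7,0],[0,0,0,0,4.5,-0.7,0],[0,0,0,0,4.5,-0.7,0],[0,0,0,0,4.5,-0.7,0],[0,0,0,0,0,0,0]]'
cat >> h.py <<'E'
a=np.radians(12.4);U=np.array([np.cos(a),np.sin(a),0]);V=np.array([-U[1],U[0],0])
def st():
    s=r.get_state();R=Ro.from_euler("xyz",s["eef_rot"],degrees=True).as_matrix();p=np.array(s["tcp_pos"]);f=np.array(s["contact_force"])
    print("t",s["time_s"],"u,v,z mm",np.round([p@U*1e3,p@V*1e3,p[2]*1e3],1),"F u,v,z",np.round([f@U,f@V,f[2]],1),"w",round(s["gripper_width"],3))
    print(" tool x",R[:,0].round(3),"yaw err deg",np.round(np.degrees(np.arctan2(R[:,1]@U,-R[:,1]@V)),2))
    return p,R
E
python3 -c "from h import *;st()"
```

```text
time_s: 1.4
tcp_pos: [0.3065, 0.4593, 0.2266]
eef_rot: [-152.3, 90.0, 40.1]
contact_force: [0.2, -0.1, 0.7]
gripper_width: 0.0296
time_s: 2.2
tcp_pos: [0.4223, 0.1598, 0.2269]
eef_rot: [163.4, 90.0, -4.5]
contact_force: [-0.1, 0.2, -1.0]
gripper_width: 0.0007
t 2.2 u,v,z mm [446.8  65.4 226.9] F u,v,z [-0.1  0.2 -1. ] w 0.001
 tool x [ 0. -0. -1.] yaw err deg -0.27
```

```bash
python3 -m creep '[[0,0,0,0,3.7,-0.8,0],[0,0,0,0,3.7,-0.8,0],[0,0,0,0,3.7,-0.8,0],[0,0,0,4,0,0,0],[0,0,0,4,0,0,0],[0,0,0,4,0,0,0],[0,0,0,2.2,0,0,0],[0,0,0,0,0,0,0]]'
python3 - <<'E'
from h import *
p,R=st()
for n in("side","top"):
    im,d=r.capture(n);q=pix(n,p);print(n,q)
    c=(int(q[0]),int(q[1]));z=im[max(0,c[1]-70):c[1]+70,max(0,c[0]-70):c[0]+70]
    cv2.imwrite(f"pics/{n}1.png",cv2.resize(z,(390,390),interpolation=2))
cv2.imwrite("pics/b1.png",np.hstack([cv2.imread("pics/side1.png"),cv2.imread("pics/top1.png")]))
E
```

```text
time_s: 3.0
tcp_pos: [0.4668, 0.0597, 0.0819]
eef_rot: [14.2, 89.7, -153.5]
contact_force: [0.1, 0.6, -0.2]
gripper_width: 0.0002
t 3.0 u,v,z mm [468.8 -41.9  81.9] F u,v,z [ 0.3  0.6 -0.2] w 0.0
 tool x [-0.005 -0.003 -1.   ] yaw err deg -0.04
side [300.59846311 266.25114175]
top [298.41621702 254.90664176]
```

View pics/b1.png

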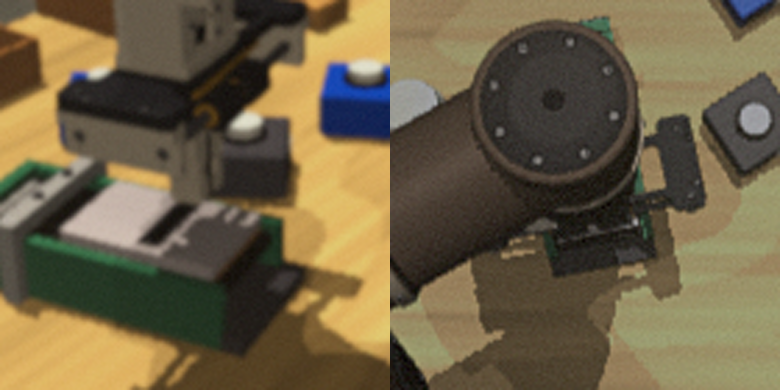

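The side view shows the closed fingertips hovering just behind the rib. The top view is mostly hidden by the arm. I'll lower and press.

```bash
python3 -m creep '[[0,0,0,1,0.35,0,0],[0,0,0,1.3,0,0,0],[0,0,0,0.4,0,0,0],[0,0,0,0.4,0,0,0],[0,0,0,0.4,0,0,0],[0,0,0,0.3,0,0,0],[0,0,0,0,0,0,0],[0,0,0,0,0,0,0]]'; python3 -c "from h import *;st()"
```

```text
time_s: 3.9
tcp_pos: [0.4701, 0.0573, 0.0472]
eef_rot: [-178.3, 89.9, 14.1]
contact_force: [-1.4, 0.9, 6.9]
gripper_width: 0.0003
t 3.9 u,v,z mm [471.4 -45.   47.2] F u,v,z [-1.2  1.1  6.9] w 0.0
 tool x [ 0.001  0.    -1.   ] yaw err deg 0.01
```

```bash
python3 -m creep '[[0,0,0,0.3,0,0,0],[0,0,0,0.3,0,0,0],[0,0,0,0.1,0,0,0],[0,0,0,0,0,0,0],[0,0,0,0,0,0,0]]'; python3 -c "from h import *;st()"
```

```text
time_s: 4.4
tcp_pos: [0.4701, 0.0573, 0.0404]
eef_rot: [-179.3, 89.9, 13.1]
contact_force: [-3.4, -0.3, 10.3]
gripper_width: 0.0004
t 4.4 u,v,z mm [471.4 -45.   40.4] F u,v,z [-3.3  0.4 10.3] w 0.0
 tool x [ 0.001  0.    -1.   ] yaw err deg 0.01
```

```bash
python3 -m creep '[[0,0,0,0,0,-0.4,0],[0,0,0,0,0,-0.4,0],[0,0,0,0,0,-0.5,0],[0,0,0,0,0,-0.5,0],[0,0,0,0,0,-0.5,0],[0,0,0,0,0,-0.5,0],[0,0,0,0,0,0,0]]'; python3 -c "from h import *;st()"
```

```text
time_s: 5.1
tcp_pos: [0.4955, 0.0622, 0.0397]
eef_rot: [16.5, 89.8, -151.1]
contact_force: [-7.2, -2.2, 10.1]
gripper_width: 0.0006
t 5.1 u,v,z mm [497.3 -45.7  39.7] F u,v,z [-7.5 -0.6 10.1] w 0.001
 tool x [-0.003 -0.002 -1.   ] yaw err deg -0.03
```

```bash
python3 -m creep '[[0,0,0,0,0,-0.4,0],[0,0,0,0,0,-0.4,0],[0,0,0,0,0,-0.4,0],[0,0,0,0,0,-0.4,0],[0,0,0,0,0,-0.4,0],[0,0,0,0,0,-0.4,0],[0,0,0,0,0,0,0]]'; python3 -c "from h import *;st()"
```

```text
time_s: 5.8
tcp_pos: [0.5188, 0.0673, 0.0397]
eef_rot: [15.3, 89.8, -152.3]
contact_force: [-6.5, -1.9, 10.3]
gripper_width: 0.0007
t 5.8 u,v,z mm [521.2 -45.7  39.7] F u,v,z [-6.7 -0.4 10.3] w 0.001
 tool x [-0.003 -0.002 -1.   ] yaw err deg -0.03
```

```bash
python3 -m creep '[[0,0,0,0,0,-0.4,0],[0,0,0,0,0,-0.4,0],[0,0,0,0,0,-0.4,0],[0,0,0,0,0,-0.3,0],[0,0,0,0,0,-0.3,0],[0,0,0,0,0,-0.2,0],[0,0,0,0,0,0,0]]'; python3 -c "from h import *;st()"
```

```text
time_s: 6.5
tcp_pos: [0.5371, 0.0712, 0.0392]
eef_rot: [10.4, 89.7, -157.3]
contact_force: [-8.9, -2.8, 9.6]
gripper_width: 0.0002
t 6.5 u,v,z mm [539.8 -45.8  39.2] F u,v,z [-9.3 -0.8  9.6] w 0.0
 tool x [-0.005 -0.002 -1.   ] yaw err deg -0.05
```

Stop expected near u=547.5; approach in small steps.

```bash
python3 -m creep '[[0,0,0,0,0,-0.2,0],[0,0,0,0,0,-0.2,0],[0,0,0,0,0,-0.2,0],[0,0,0,0,0,0,0]]'; python3 -c "from h import *;st()"; python3 -m creep '[[0,0,0,0,0,-0.1,0],[0,0,0,0,0,-0.1,0],[0,0,0,0,0,0,0]]'; python3 -c "from h import *;st()"
```

```text
time_s: 6.9
tcp_pos: [0.5429, 0.0725, 0.0392]
eef_rot: [10.5, 89.7, -157.2]
contact_force: [-8.9, -2.0, 8.8]
gripper_width: 0.0003
t 6.9 u,v,z mm [545.8 -45.8  39.2] F u,v,z [-9.2 -0.1  8.8] w 0.0
 tool x [-0.005 -0.002 -1.   ] yaw err deg -0.05
time_s: 7.2
tcp_pos: [0.5446, 0.0728, 0.0392]
eef_rot: [9.9, 89.7, -157.7]
contact_force: [-9.8, -2.8, 8.3]
gripper_width: 0.0001
t 7.2 u,v,z mm [547.6 -45.8  39.2] F u,v,z [-10.2  -0.6   8.3] w 0.0
 tool x [-0.005 -0.002 -1.   ] yaw err deg -0.05
```

```bash
for i in 1 2 3; do python3 -m creep '[[0,0,0,0,0,-0.1,0],[0,0,0,0,0,-0.1,0],[0,0,0,0,0,0,0]]' >/dev/null; python3 -c "from h import *;st()"; done
```

```text
t 7.5 u,v,z mm [548.8 -45.8  39. ] F u,v,z [-12.3   0.7  10.5] w 0.0
 tool x [-0.007 -0.003 -1.   ] yaw err deg -0.07
t 7.8 u,v,z mm [548.8 -45.9  38.8] F u,v,z [-18.    3.   13.7] w 0.001
 tool x [-0.01  -0.003 -1.   ] yaw err deg -0.09
t 8.1 u,v,z mm [548.9 -45.9  38.7] F u,v,z [-24.3   5.8  21.9] w 0.0
 tool x [-0.013 -0.004 -1.   ] yaw err deg -0.11
```

```bash
python3 -m creep '[[0,0,0,0,0,0.15,0],[0,0,0,0,0,0.15,0],[0,0,0,0,0,0,0]]'; python3 -c "from h import *;st()"; python3 -m creep '[[0,0,0,-0.2,0,0,0],[0,0,0,-0.3,0,0,0],[0,0,0,-0.3,0,0,0],[0,0,0,-0.3,0,0,0],[0,0,0,-0.3,0,0,0],[0,0,0,0,0,0,0]]'; python3 -c "from h import *;st()"
```

```text
time_s: 8.4
tcp_pos: [0.5459, 0.0731, 0.0388]
eef_rot: [7.2, 89.5, -160.4]
contact_force: [-13.9, -1.6, 9.3]
gripper_width: 0.0003
t 8.4 u,v,z mm [548.8 -45.9  38.8] F u,v,z [-13.9   1.4   9.3] w 0.0
 tool x [-0.008 -0.003 -1.   ] yaw err deg -0.08
time_s: 9.0
tcp_pos: [0.548, 0.0739, 0.0527]
eef_rot: [5.3, 89.7, -162.4]
contact_force: [-5.5, -1.8, -2.5]
gripper_width: 0.0004
t 9.0 u,v,z mm [551.1 -45.5  52.7] F u,v,z [-5.8 -0.6 -2.5] w 0.0
 tool x [-0.005 -0.002 -1.   ] yaw err deg -0.07
```

```bash
python3 -m creep '[[0,0,0,0,0,0.3,0],[0,0,0,0,0,0.3,0],[0,0,0,-3,0,0,0],[0,0,0,-5,0,0,0],[0,0,0,-5,0,0,0],[0,0,0,0,4.5,0,0],[0,0,0,0,4.5,0,0],[0,0,0,0,0,0,0]]'
python3 - <<'E'
from h import *
p,R=st();print("to button: tool x,y,z cm",(R.T@(np.array([.5473,-.0937,.052])-p)*100).round(2))
im,d=r.capture("side");q=pix("side",.58*U-.0457*V+[0,0,.05]).astype(int)
A=cv2.resize(im[q[1]-55:q[1]+55,q[0]-70:q[0]+70],(560,440),interpolation=2);cv2.imwrite("pics/s2.png",A)
print(q)
im,d=r.capture("top");np.save("top2.npy",d);cv2.imwrite("pics/top2.png",im)
E
```

```text
time_s: 9.8
tcp_pos: [0.5656, -0.0175, 0.1848]
eef_rot: [172.1, 89.8, 4.4]
contact_force: [0.8, -0.1, -0.7]
gripper_width: 0.0006
t 9.8 u,v,z mm [ 548.6 -138.5  184.8] F u,v,z [ 0.8 -0.3 -0.7] w 0.001
 tool x [ 0.003  0.    -1.   ] yaw err deg -0.18
to button: tool x,y,z cm [13.27  7.06  3.44]
[252 267]
```

View pics/s2.png

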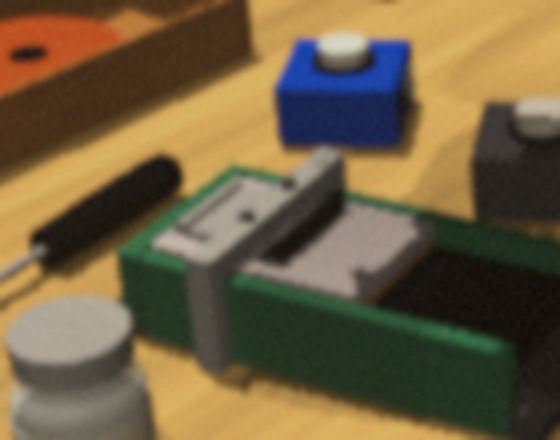

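```bash
python3 -m creep '[[0,0,0,0,3.5,1.7,0],[0,0,0,0,3.5,1.7,0],[0,0,0,0,0,0,0]]'
python3 - <<'E'
from h import *
p,R=st();print("to button: tool x,y,z cm",(R.T@(np.array([.5473,-.0937,.052])-p)*100).round(2))
q=pix("top",.58*U-.0457*V+[0,0,.05]).astype(int)
ims=[cv2.imread("pics/top2.png"),r.capture("top")[0]]
cv2.imwrite("pics/t3.png",np.hstack([cv2.resize(i[q[1]-40:q[1]+60,q[0]-40:q[0]+40],(400,500),interpolation=2) for i in ims]))
E
```

```text
time_s: 10.2
tcp_pos: [0.5452, -0.0917, 0.1838]
eef_rot: [146.2, 90.0, -21.5]
contact_force: [-0.3, 0.4, -0.9]
gripper_width: 0.0003
t 10.2 u,v,z mm [ 512.8 -206.6  183.8] F u,v,z [-0.2  0.4 -0.9] w 0.0
 tool x [ 0. -0. -1.] yaw err deg -0.08
to button: tool x,y,z cm [13.18  0.24 -0.16]
```

View pics/t3.png

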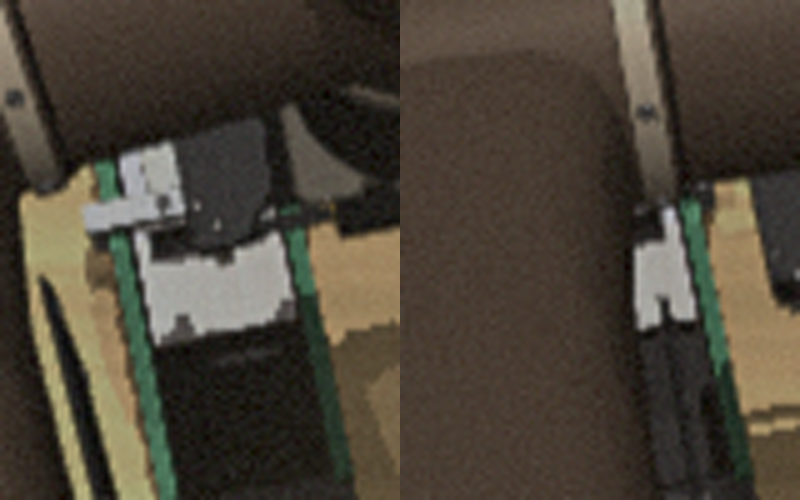

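The left part shows the shoe's rear deck under the bridge, but the arm hides the nose. I'll measure the rear edge and nose from the saved depth and the side camera before pressing.

```bash
python3 - <<'E'
from h import *
im=cv2.imread("pics/top2.png");d=np.load("top2.npy");W=cloud("top",d);hsv=cv2.cvtColor(im,cv2.COLOR_BGR2HSV)
X,Y=W@U,W@V
k=(X>.49)&(X<.56)&(abs(Y+.0457)<.036)&(W[...,2]>.043)&(W[...,2]<.053)&(hsv[...,2]>60)
print("deck",k.sum(),"rear u",np.percentile(X[k],[.5,2,5]),"z",np.percentile(W[k][:,2],[10,50,90]))
A=np.c_[X[k],Y[k],np.ones(k.sum())];print("slopes",np.linalg.lstsq(A,W[k][:,2],rcond=None)[0].round(4))
def rect(n,im,z,u0=.49,u1=.65,s=.00025):
    uu=np.arange(u1,u0,-s);vv=np.arange(.015,-.106,-s);g=uu[:,None,None]*U+vv[None,:,None]*V+[0,0,z]
    m=pix(n,g).astype(np.float32);return cv2.remap(im,m[...,0],m[...,1],1)
s,ds=r.capture("side");np.save("side3.npy",ds)
cv2.imwrite("pics/r3.png",rect("side",s,.048)[:600])
Ws=cloud("side",ds);Xs,Ys=Ws@U,Ws@V
b=(Xs>.59)&(Xs<.645)&(abs(Ys+.0457)<.04)
for y0 in(-.08,-.065,-.03,-.018):
    m=b&(abs(Ys-y0)<.004);o=np.argsort(Xs[m]);print(y0,[(int(x*1e3),int(z*1e3)) for x,z in zip(Xs[m][o],Ws[m][o][:,2])][::2])
E
```

```text
deck 430 rear u [0.5122074  0.51306819 0.51411371] z [0.0451097  0.04805384 0.05088818]
slopes [ 0.0035 -0.0106  0.0457]
-0.08 [(590, 62), (607, 48), (610, 47), (612, 49), (615, 47), (618, 47), (620, 49), (623, 48), (625, 48), (629, 47), (633, 47), (634, 48), (635, 47), (639, 47), (640, 47)]
-0.065 [(590, 63), (606, 53), (608, 51), (609, 52), (612, 52), (614, 51), (616, 51), (618, 51), (620, 52), (620, 55), (624, 54), (631, 47), (634, 48), (635, 48), (639, 46), (641, 47)]
-0.03 [(599, 55), (603, 53), (605, 55), (609, 54), (611, 53), (614, 52), (616, 51), (617, 54), (618, 53), (619, 54), (620, 55), (622, 55), (632, 48), (634, 48), (637, 47), (639, 46), (643, 45)]
-0.018 [(590, 62), (602, 52), (604, 53), (606, 50), (607, 51), (608, 48), (609, 48), (611, 48), (612, 48), (613, 53), (614, 49), (616, 52), (616, 53), (617, 48), (618, 48), (619, 55), (620, 52), (621, 52), (622, 49), (622, 49), (623, 50), (625, 50), (628, 49), (632, 47), (633, 49), (636, 47), (638, 47), (639, 47), (642, 47)]
```

View pics/r3.png

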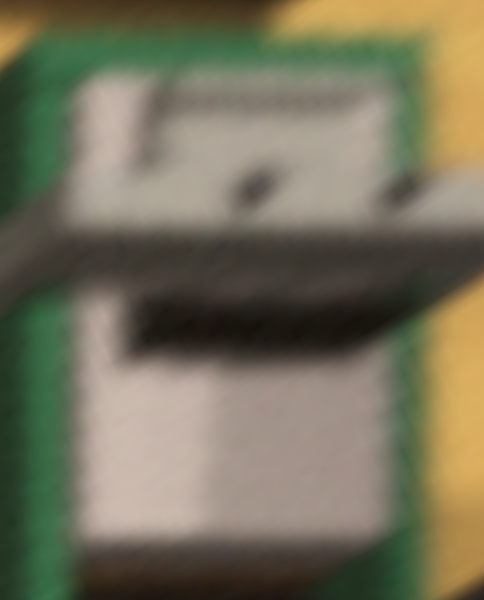

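The rectified side view shows the plate running under the bridge, with its nose against the green stop at row 70 and no dark gap. The rear edge is at u=0.512, as expected for home, and the deck is level at 48 mm. Next is the button.

```bash
python3 -m creep '[[0,0,0,4,0.24,-0.16,0],[0,0,0,4,0,0,0],[0,0,0,4,0,0,0],[0,0,0,0.7,0,0,0],[0,0,0,0.4,0,0,0],[0,0,0,0.3,0,0,0],[0,0,0,0,0,0,0],[0,0,0,0,0,0,0]]'; python3 -c "from h import *;print(st()[0])"
```

```text
time_s: 11.1
tcp_pos: [0.5494, -0.0915, 0.0513]
eef_rot: [176.0, 89.8, 8.4]
contact_force: [0.3, 1.5, 1.9]
gripper_width: 0.0007
t 11.1 u,v,z mm [ 516.9 -207.3   51.3] F u,v,z [0.6 1.4 1.9] w 0.001
 tool x [ 0.003  0.    -1.   ] yaw err deg 0.01
[ 0.54938963 -0.09149971  0.05128907]
```

```bash
python3 -m creep '[[0,0,0,0.3,0.2,0,0],[0,0,0,0.3,0,0,0],[0,0,0,0.2,0,0,0],[0,0,0,0,0,0,0]]'; python3 -c "from h import *;st()";python3 -m creep '[[0,0,0,0.1,0,0,0],[0,0,0,0.1,0,0,0],[0,0,0,0,0,0,0],[0,0,0,0,0,0,0]]'; python3 -c "from h import *;st()"
```

```text
time_s: 11.5
tcp_pos: [0.5501, -0.0938, 0.0457]
eef_rot: [161.8, 89.8, -5.7]
contact_force: [-11.9, 6.1, 38.5]
gripper_width: 0.0007
t 11.5 u,v,z mm [ 517.1 -209.7   45.7] F u,v,z [-10.3   8.5  38.5] w 0.001
 tool x [ 0.004 -0.    -1.   ] yaw err deg 0.08
time_s: 11.9
tcp_pos: [0.5502, -0.0938, 0.0455]
eef_rot: [161.7, 89.7, -5.8]
contact_force: [-17.5, 9.3, 54.8]
gripper_width: 0.0007
t 11.9 u,v,z mm [ 517.3 -209.8   45.5] F u,v,z [-15.1  12.9  54.8] w 0.001
 tool x [ 0.005 -0.001 -1.   ] yaw err deg 0.11
```

Bottomed firmly (z 45.5 mm, force rising steeply). Now come away.

```bash
python3 -m creep '[[0,0,0,-0.6,0,0,0],[0,0,0,-1,0,0,0],[0,0,0,-5,0,0,0],[0,0,0,-5,0,0,0],[0,0,0,-5,0,0,0],[0,0,0,0,4,3,0],[0,0,0,0,4,3,0],[0,0,0,0,0,0,0]]'
python3 -m creep '[[0,0,0,0,4,3,0],[0,0,0,0,4,3,0],[0,0,0,0,4,3,0],[0,0,0,0,4,2,0],[0,0,0,0,4,0,0],[0,0,0,0,0,0,0],[0,0,0,0,0,0,0]]'
python3 - <<'E'
from h import *
st();im,d=r.capture("top");s,_=r.capture("side")
cv2.imwrite("pics/e.png",np.hstack([cv2.resize(im[150:310,220:400],(396,352),interpolation=2),cv2.resize(s[190:350,170:350],(396,352),interpolation=2)]))
W=cloud("top",d);hsv=cv2.cvtColor(im,cv2.COLOR_BGR2HSV);X,Y=W@U,W@V
k=(X>.49)&(X<.556)&(abs(Y+.0457)<.036)&(W[...,2]>.043)&(W[...,2]<.053)&(hsv[...,2]>60)
print("rear u",np.percentile(X[k],[.5,2,5]),"z",np.median(W[k][:,2]))
m=(np.hypot(W[...,0]-.547,W[...,1]+.094)<.009);print("button z",np.median(W[m][:,2]))
a=cv2.imread("pics/top0.png");print("jar",[np.median(W[q["pixels"]],0).round(3) for q in r.masks_of("jar","top")[:1]])
E
```

```text
time_s: 12.7
tcp_pos: [0.5042, -0.1884, 0.2058]
eef_rot: [-7.8, 89.9, -175.7]
contact_force: [0.2, -0.4, 0.4]
gripper_width: 0.0003
time_s: 13.4
tcp_pos: [0.4416, -0.4045, 0.2044]
eef_rot: [-42.1, 89.9, 150.1]
contact_force: [1.0, -0.5, -0.3]
gripper_width: 0.0005
t 13.4 u,v,z mm [ 344.4 -489.9  204.4] F u,v,z [ 0.9 -0.7 -0.3] w 0.001
 tool x [-0.002  0.001 -1.   ] yaw err deg -0.16
rear u [0.51226534 0.51270866 0.51394184] z 0.04784218914359993
button z 0.0525763369056014
jar [array([0.544, 0.219, 0.074])]
```

View pics/e.png

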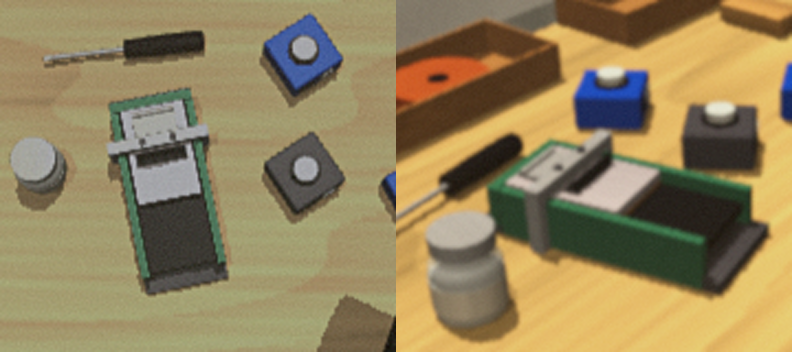

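Both views show the shoe home under the bridge, with its nose at the stop. The grey timer's button is up again, and the jar, driver and blue look-alikes are where they were.

```bash
python3 -c "from plant import r;print(r.close_job())"
```

```text
the job is handed in; nothing more can be done
None
```

The shoe is clamped home under the bridge and leaf spring, the grey timer's button has been pressed, and the job is handed in at about 13.5 s.

- **Shoe:** I pressed the deck about 14 mm down (about 10 N) and slid it forward at 7–10 N. It met the stop at the expected place, and the push rose to 24 N without further travel. I then eased off and lifted the fingers straight up.
- **Lift-off:** while lifting, the fingers still rubbed the rib (about 6 N forward and 2.5 N vertical). The shoe did not shift.
- **Timer:** I then pressed the button until it bottomed, with the fingertips at 45.5 mm. That took 55 N at the wrist, more than needed but below the 120 N limit.

**Last checks:**
- The shoe's rear edge is at the home position, to within about 1 mm. That is inside the roughly 2 mm camera calibration.
- The deck measured level after release and sits at 48 mm.
- The button is back up, and the robot is clear with no contact force.
- The jar measures within 1 mm of its start. The driver and the blue look-alikes look unmoved; I did not measure the other bystanders again.

No check failed or disagreed.

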